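# Zero a gap probe and hold it centred in the guide ring

### The job

While the probe still stands in its parking sleeve, zero it: push the red plunger on the reading unit fully down and let it spring back. Then take the probe by its blue head and lower the stem from above through the brass guide ring, never letting the probe touch the ring or anything else on the stand, until the middle of the orange band is level with the ring's top face. Finish while still holding it there, still, upright and centred in the bore, and do not let go; leave the other things on the bench where they are.

Things in the scene. Friction and masses are not known exactly. Their poses are not given: they have to be found in the camera images.
- probe: loose gap probe, 146 mm long, about 120 g: round steel stem 10 mm in diameter, 90 mm long (an orange depth band 6 mm wide, its middle 60 mm above the tip), topped by a round blue head 28 mm in diameter, 56 mm tall. Origin at the stem's tip, z up along the stem. It starts upright in the parking sleeve, the head resting on the sleeve's rim at 100 mm above the table
- probe_head (a point): centre of the probe's blue head (half-way up the head, 118 mm above the tip): grasp it here, from above, at any yaw
- depth_band (a point): on the stem's axis at the middle of the orange depth band, 60 mm above the tip
- parking_sleeve: fixed upright aluminium tube, 34 mm outside, 18 mm bore, rim 100 mm above the table, on a round 90 mm foot; origin at the centre of the foot's underside. The probe lifts straight up out of it
- guide_stand: fixed stand: grey base 220 x 140 x 12 mm carrying a white specimen tray with a dark metal specimen (top 24 mm above the table), and a brass guide ring, 56 mm outside, 26 mm bore, 12 mm thick, top face 110 mm above the table, on an arm from a column 115 mm from the bore along the stand's +x, nothing higher than 116 mm. Origin on the table under the middle of the bore
- bore_top (a point): centre of the guide ring's bore at the level of its top face; z up
- zero_plunger (a joint): travel of the red sprung plunger: 0 m up, 0.012 m fully down; it moves straight down, takes about 9 N to reach the bottom, and springs back by itself
- zero_plunger_top (a point): middle of the red plunger's top (34 mm in diameter), on the white reading unit 110 x 100 mm, 45 mm tall; press straight down here
- jar: bystander: small amber jar, 44 mm across, 60 mm tall; origin at the centre of its underside; leave alone
- gauge_block: bystander: steel block 60 x 30 x 20 mm; origin at the centre of its underside; leave alone
- beaker: bystander: open glass beaker, 70 mm across, 90 mm tall; origin at the centre of its underside; leave alone
- tray_a: bystander: white tray 190 x 140 x 32 mm with dark metal frame; origin at the centre of its underside; leave alone
- tray_b: bystander: second such white tray; origin at the centre of its underside; leave alone
- bottle: bystander: white bottle with red cap, 60 mm across, 160 mm tall; origin at the centre of its underside; leave alone
- brush: bystander: brush lying flat; leave alone

How it is judged:
By the outcome, as a careful person would: the job done as asked, in the order asked, and still so for the second after the job is handed in, while the arm keeps its last pose, push and grip.
It also fails if it takes over 64 s, if anything falls off the work surface, if the arm or the gripper's body presses on something with over 40 N, if the wrist force passes 120 N, or if a joint passes its speed limit or range.

### The arm

A 7-joint arm with a two-finger parallel gripper is mounted at the origin on the work surface. World frame = base frame: x ahead of the robot, y to its left, z up, the work surface at z = 0. Lengths are in m, angles in rad, forces in N, time in s.
With the tool pointing down it reaches from about 0.4 to 0.85 m from the base axis. Payload 10.4 kg.
Tool frame: the origin (TCP) lies on the centre line of the jaws, within the pads' length; the fingertips stand 17 mm ahead of it and the grasp point (between the pads) lies 2 mm behind it; z points along the fingers, y is the line along which they close (so a half turn about z gives the same grasp; the last joint's range is limited). The gripper opens to 85 mm and grips with 20 to 120 N. Pads are 22 mm wide; open, the fingers measure 114 mm over their backs; the gripper's body (76 mm by 85 mm) begins 54 mm behind the grasp point. The pads swing forward as they close: fully open they stand 13 mm farther back than shut.
Start: joints at [-1.164, 0.332, -0.065, 1.46, 0.022, 1.35, -0.088], TCP at [0.26, 0.568, 0.248] pointing down, gripper open.
Joint ranges: [-2.6, 2.6], [-0.5, 2.12], [-1.47, 1.34], [0.16, 2.42], [-1.27, 4.41], [0.06, 2.06], [-2.6, 2.6]. Speed limits (rad/s): [2.22, 2.22, 2.79, 2.79, 3.14, 3.14, 3.14].

### API

Orientations are given as a unit quaternion [x, y, z, w].
In Python, from workcell import sensors, imaging, order, spotter gives the robot as it stands. The module is installed in compiled form; this text tells all that it offers.
- The arm moves only by the shell command python3 -m inch 'ROWS' [FORCE]. ROWS is JSON, a list that holds one entry, the list of rows, each a list of 7 numbers: the shift along the tool's x, y, z in m, then the turn, a rotation vector about the tool's x, y, z in rad, then the closure, from -1 (fully open) to 1 (shut). In form: [[[x, y, z, ax, ay, az, hand], ...]]. A call has 1 to 10 rows; each row is the pose to reach, as a shift and turn from the pose commanded when the call began, along the tool's axes at that moment; what a row does not reach only later rows make up. A row lasts 1/10 s, in which the tool goes at most 50 mm and 8.59 degrees, less where a joint would pass 70% of its speed; a pose out of reach is approached as far as the arm can. A call with a gripper value outside its range is refused whole. The fingers move at their own pace and stop on an object; FORCE is the grip in N (left out, the last holds). Time passes only in rows, so rows that repeat a pose let the fingers close. It gives the time, the measured TCP pose, the force, the opening and the grip force at its end, in the units of the state.
- sensors.get_obs(): the state, without advancing time (a new reading comes with each control period).
- imaging.camera(name): name is "scene" or "top" or "wrist"; returns the picture (480x640x3 uint8, blue, green, red); there is no depth.
- imaging.calibration(name): a dict with "mtx" (3x3 intrinsics, pixels), "R" (3x3) and "t" (3): a world point X has camera coordinates R X + t; the wrist camera has in their place "tool_from_camera" (4x4, takes a point from camera to tool coordinates, whose origin is the TCP and whose axes are the flange's). Camera axes: x right, y down, z forward; pixel columns grow to the right and rows downward; lengths in m; the calibration is good to about 2 mm. A picture is of the moment at which its call begins: read the wrist's pose just before it. calibration takes no time and is no camera call.
- order.hand_in(): hands the job in; it is judged then, once.
Trained networks look in the newest picture that a camera, given by its name, has taken for a name from the list of things; names that differ only in an ending like _2 or _b are one class to them, and where a whole thing is asked for, a point or a joint stands for the part that bears it (a point fixed in the world has none). Each returns a list of dicts, best first, with "conf" (0 to 1); they miss things now and then, are a little off and sometimes report something else, mostly with a low value. They report only what shows in the picture. A call takes as long as a camera call.
- spotter.look_for(label, camera): "pixel" ([column, row] in pixels, amid what is visible of it).
The state is a dict: "clock": time; "joint_pos": joint angles; "joint_velocities": joint speeds; "tau": joint torques, N m; "position": TCP position; "ee_rot": TCP orientation; "ft_force": force on the tool from outside, world axes, zero at the start; "torque": the same for the moment, N m; "grip_width": opening from 0.0 (shut) to 1.0 (fully open); "grasp_force": force on a finger pad.
Only numpy, scipy, OpenCV 4.12 (cv2) and the standard library are available. Lean on these libraries where they do the work, as an engineer would, in place of code of your own. Each camera call takes 0.05 s, during which the arm holds its last target. There are 200 camera calls.

## Working session

There is one attempt and no reset: what is moved stays moved. The work goes in short steps, Python scripts to look and compute and a shell command to move; the robot and the scene stay as the last step left them, time stands still between calls to the robot, and variables do not carry over. Pictures are saved under pics/ and viewed, at most 12 in all, crops included, and the job is handed in when it is done.

```bash
mkdir -p pics; cat > h.py <<'E'
import numpy as np, cv2
from workcell import sensors, imaging, order, spotter
from scipy.spatial.transform import Rotation as Ro
def ray(cam,px):
    c=imaging.calibration(cam); K=np.array(c["mtx"]); d=np.linalg.inv(K)@[px[0],px[1],1]
    if cam=="wrist":
        o=sensors.get_obs(); T=np.eye(4); T[:3,:3]=Ro.from_quat(o["ee_rot"]).as_matrix(); T[:3,3]=o["position"]
        M=T@np.array(c["tool_from_camera"]); return M[:3,3],M[:3,:3]@d
    R=np.array(c["R"]);t=np.array(c["t"]); return -R.T@t,R.T@d
def atz(cam,px,z):
    o,d=ray(cam,px); return o+d*(z-o[2])/d[2]
def proj(cam,X):
    c=imaging.calibration(cam);K=np.array(c["mtx"])
    if cam=="wrist":
        o=sensors.get_obs(); T=np.eye(4); T[:3,:3]=Ro.from_quat(o["ee_rot"]).as_matrix(); T[:3,3]=o["position"]
        p=np.linalg.inv(T@np.array(c["tool_from_camera"]))@np.append(X,1); p=K@p[:3]
    else: p=K@(np.array(c["R"])@X+np.array(c["t"]))
    return p[:2]/p[2]
E
python3 - <<'E'
from h import *
np.set_printoptions(precision=4,suppress=True)
for cam in ("top","scene"):
    im=imaging.camera(cam); cv2.imwrite(f"pics/{cam}0.png",im)
    for l,z in (("probe_head",.128),("probe",.1),("guide_stand",.05),("bore_top",.11),("zero_plunger_top",.05),("parking_sleeve",.05)):
        for r in spotter.look_for(l,cam)[:2]: print(cam,l,np.round(r["pixel"],1),round(r["conf"],2),atz(cam,r["pixel"],z))
    print(cam,"campos",ray(cam,(320,240)))
o=sensors.get_obs(); print(o); print(Ro.from_quat(o["ee_rot"]).as_matrix())
print(imaging.calibration("wrist"))
E
```

```text
top probe_head [420.7 243.1] 0.63 [ 0.5613 -0.3085  0.128 ]
top probe [422. 241.] 0.53 [ 0.5727 -0.317   0.1   ]
top guide_stand [281.1 241.5] 0.92 [0.5747 0.0534 0.05  ]
top guide_stand [420.6 245.8] 0.23 [ 0.5698 -0.322   0.05  ]
top bore_top [282.6 244.3] 0.87 [0.5553 0.0458 0.11  ]
top parking_sleeve [410.2 256.4] 0.72 [ 0.5404 -0.2936  0.05  ]
top campos (array([ 0.2517, -0.0393,  1.6454]), array([ 0.2021, -0.0073, -0.9794]))
scene probe_head [240.8 195.7] 0.47 [ 0.5578 -0.305   0.128 ]
scene probe [240.6 194.6] 0.62 [ 0.5204 -0.3419  0.1   ]
scene guide_stand [350.8 284.8] 0.91 [0.6198 0.0893 0.05  ]
scene bore_top [349.5 282.9] 0.86 [0.6752 0.1157 0.11  ]
scene bore_top [242.  228.3] 0.72 [ 0.6541 -0.2173  0.11  ]
scene zero_plunger_top [435.7 283.1] 0.75 [0.4968 0.255  0.05  ]
scene parking_sleeve [244.6 228.3] 0.86 [ 0.5888 -0.2718  0.05  ]
scene parking_sleeve [409.6 249.4] 0.69 [0.4116 0.145  0.05  ]
scene campos (array([1.3836, 0.5021, 0.8251]), array([-0.6701, -0.4417, -0.597 ]))
{'clock': 0.7, 'joint_pos': array([-1.1636,  0.3322, -0.0647,  1.4601,  0.0216,  1.3499, -0.0885]), 'joint_velocities': array([ 0.001 , -0.0001,  0.0013, -0.0003,  0.0013, -0.0007, -0.0005]), 'tau': array([ -0.0001, -62.5085,   0.049 , -39.1762,   0.0166,   0.002 ,
         0.    ]), 'position': array([0.2604, 0.5682, 0.2483]), 'ee_rot': array([0.2132, 0.977 , 0.    , 0.    ]), 'ft_force': array([-1.0997,  0.9477, -0.518 ]), 'torque': array([-0.0142,  0.0159,  0.0021]), 'grasp_force': 0.0, 'grip_width': 1.0024890234298178}
[[-0.9091  0.4167  0.    ]
 [ 0.4167  0.9091  0.0001]
 [-0.      0.0001 -1.    ]]
{'mtx': array([[349.5313,   0.    , 314.9696],
       [  0.    , 349.5313, 244.1931],
       [  0.    ,   0.    ,   1.    ]]), 'tool_from_camera': array([[-0.0005, -0.9452, -0.3264,  0.0837],
       [ 1.    , -0.0003, -0.0005, -0.    ],
       [ 0.0003, -0.3264,  0.9452, -0.1264],
       [ 0.    ,  0.    ,  0.    ,  1.    ]])}
```

View pics/top0.png

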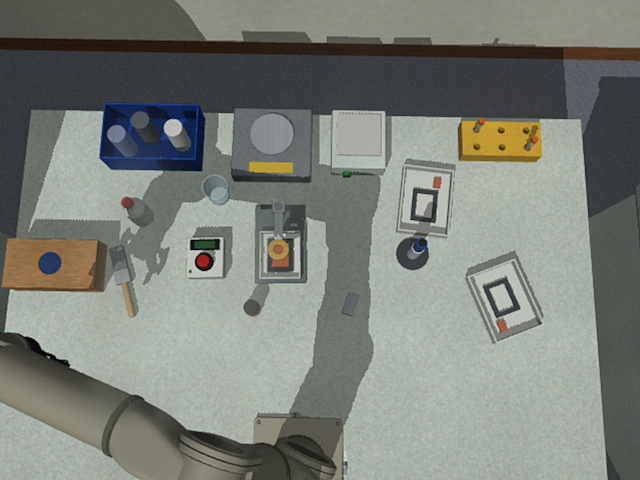

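View pics/scene0.png

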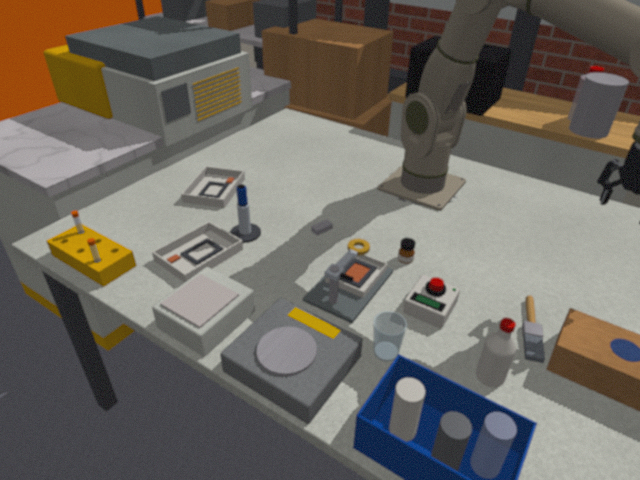

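The top view shows the plunger at (203,261), the ring at (278,249) and the head at (420,244). In the scene view they are at (436,285), (359,246) and (241,195).

```bash
cat >> h.py <<'E'
def blob(im,c,r,kind):
    h=cv2.cvtColor(im,cv2.COLOR_BGR2HSV).astype(int); H,S,V=h[...,0],h[...,1],h[...,2]
    m={"red":((H<7)|(H>172))&(S>150)&(V>70),"brass":(H>14)&(H<30)&(S>110)&(V>90),"blue":(H>100)&(H<130)&(S>130)&(V>40)}[kind]
    k=np.zeros(H.shape,np.uint8); cv2.circle(k,(int(c[0]),int(c[1])),r,1,-1)
    n,l,st,ce=cv2.connectedComponentsWithStats((m&(k>0)).astype(np.uint8))
    i=1+np.argmax(st[1:,4]); return ce[i],st[i]
def tri(a,b):
    (o1,d1),(o2,d2)=a,b; s=np.linalg.lstsq(np.c_[d1,-d2],o2-o1,rcond=None)[0]
    p,q=o1+s[0]*d1,o2+s[1]*d2; return (p+q)/2,np.linalg.norm(p-q)
E
python3 - <<'E'
from h import *
np.set_printoptions(precision=4,suppress=True)
T=cv2.imread("pics/top0.png");S=cv2.imread("pics/scene0.png")
for n,k,a,b,z in (("plunger","red",(203,261),(436,285),.055),("ring","brass",(278,249),(359,246),.106),("head","blue",(420,244),(241,195),.128)):
    ca,sa=blob(T,a,16,k);cb,sb=blob(S,b,16,k)
    print(n,ca,sa,cb,sb,tri(ray("top",ca),ray("scene",cb)),atz("top",ca,z),atz("scene",cb,z))
o=sensors.get_obs();print(o["position"])
E
```

```text
plunger [202.4773 260.447 ] [196 254  13  13 132] [436.1074 284.0403] [429 278  15  13 149] (array([0.5164, 0.2606, 0.0644]), np.float64(0.002258030291644042)) [0.5183 0.2613 0.055 ] [0.5052 0.2587 0.055 ]
ring [278.1295 249.3957] [268 240  21  20 278] [358.9   245.425] [348 239  22  16 200] (array([0.5413, 0.0592, 0.1066]), np.float64(0.004480648514274229)) [0.5424 0.0573 0.106 ] [0.5397 0.0609 0.106 ]
head [419.     245.8101] [414 238  13  14  79] [241.7734 195.5703] [237 187  10  19 128] (array([ 0.5545, -0.3043,  0.127 ]), np.float64(0.0002851513096730119)) [ 0.5542 -0.304   0.128 ] [ 0.5557 -0.3033  0.128 ]
[0.2604 0.5682 0.2483]
```

```bash
python3 -m inch '[[[-0.036,-0.017,0,0,0,0,1],[-0.072,-0.035,0,0,0,0,1],[-0.108,-0.052,0.005,0,0,0,1],[-0.144,-0.069,0.012,0,0,0,1],[-0.18,-0.086,0.02,0,0,0,1],[-0.216,-0.104,0.03,0,0,0,1],[-0.252,-0.121,0.045,0,0,0,1],[-0.288,-0.138,0.06,0,0,0,1],[-0.324,-0.156,0.07,0,0,0,1],[-0.3605,-0.173,0.08,0,0,0,1]]]' 30
python3 - <<'E'
from h import *
np.set_printoptions(precision=4,suppress=True)
o=sensors.get_obs();im=imaging.camera("wrist");cv2.imwrite("pics/w1.png",im)
c=proj("wrist",np.array([.516,.261,.064]));print(c,o["position"],o["clock"])
b=blob(im,c,60,"red");print(b,atz("wrist",b[0],.064),tri(ray("wrist",b[0]),ray("top",(202.5,260.5))))
E
```

```text
clock: 1.7
position: [0.5168, 0.2594, 0.168]
ee_rot: [0.213, 0.977, 0.0, 0.0]
ft_force: [-0.4, 0.5, 0.2]
grip_width: 0.001
grasp_force: 0.0
[324.7516 238.9617] [0.5168 0.2594 0.168 ] 1.7
(array([314.4167, 251.6687]), array([ 291,  226,   48,   51, 1944], dtype=int32)) [0.5214 0.2506 0.064 ] (array([0.5125, 0.2547, 0.0901]), np.float64(0.00042885071816997145))
```

View pics/w1.png

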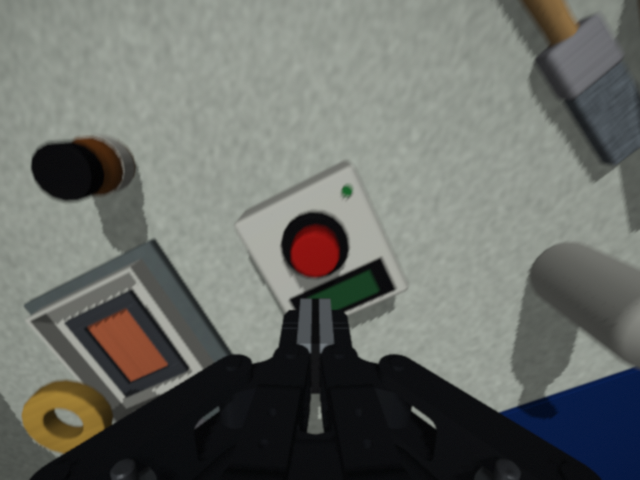

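The wrist view shows the red plunger at (315,250) and the ring at (67,418). It disagrees with the first estimate by 1 cm, so I'll let the arm settle and remeasure.

```bash
python3 -m inch '[[[0,0,0,0,0,0,1],[0,0,0,0,0,0,1],[0,0,0,0,0,0,1]]]'
python3 - <<'E'
from h import *
np.set_printoptions(precision=4,suppress=True)
o=sensors.get_obs();im=imaging.camera("wrist");cv2.imwrite("pics/w2.png",im)
b=blob(im,(315,250),70,"red");print(o["position"],o["joint_velocities"],b,atz("wrist",b[0],.064),tri(ray("wrist",b[0]),ray("top",(202.5,260.5))),tri(ray("wrist",b[0]),ray("scene",(436.1,284))))
r=blob(im,(67,418),60,"brass");print(r,atz("wrist",r[0],.106))
E
```

```text
clock: 2.05
position: [0.5154, 0.2622, 0.1686]
ee_rot: [0.212, 0.977, 0.0, -0.0]
ft_force: [-0.7, -0.1, -0.3]
grip_width: -0.001
grasp_force: 0.0
[0.5154 0.2622 0.1686] [-0.0045 -0.0021  0.0007 -0.      0.001   0.0006  0.0018] (array([312.5698, 252.6479]), array([ 289,  227,   48,   52, 1934], dtype=int32)) [0.5168 0.2596 0.064 ] (array([0.5167, 0.2596, 0.0641]), np.float64(0.00013780661415821002)) (array([0.5163, 0.2608, 0.065 ]), np.float64(0.0019793506949527745))
(array([ 58.8492, 415.7331]), array([  20,  381,   83,   73, 3335], dtype=int32)) [0.5391 0.0574 0.106 ]
```

```bash
python3 -m inch '[[[-0.002,-0.0015,0.03,0,0,0,1],[-0.002,-0.0015,0.06,0,0,0,1],[-0.002,-0.0015,0.08,0,0,0,1],[-0.002,-0.0015,0.088,0,0,0,1],[-0.002,-0.0015,0.094,0,0,0,1],[-0.002,-0.0015,0.096,0,0,0,1],[-0.002,-0.0015,0.098,0,0,0,1],[-0.002,-0.0015,0.098,0,0,0,1],[-0.002,-0.0015,0.098,0,0,0,1]]]'
```

```text
clock: 3.0
position: [0.5166, 0.2595, 0.0774]
ee_rot: [0.213, 0.977, 0.001, -0.001]
ft_force: [-31.7, -15.2, 68.6]
grip_width: -0.002
grasp_force: 34.2
```

```bash
python3 -m inch '[[[0,0,0.001,0,0,0,1],[0,0,0.002,0,0,0,1],[0,0,0.002,0,0,0,1],[0,0,0.002,0,0,0,1]]]'
```

```text
clock: 3.4
position: [0.5168, 0.2597, 0.0771]
ee_rot: [0.213, 0.977, 0.001, -0.001]
ft_force: [-38.6, -18.9, 87.1]
grip_width: 0.003
grasp_force: 43.0
```

Force is far above 9 N, so it has probably bottomed. I'll back off and check the spring's ramp.

```bash
for i in 1; do python3 -m inch '[[[0,0,-0.005,0,0,0,1],[0,0,-0.007,0,0,0,1],[0,0,-0.007,0,0,0,1]]]'; done
python3 - <<'E'
from h import *
im=imaging.camera("scene");cv2.imwrite("pics/s2.png",cv2.resize(im[225:345,360:520],None,fx=4,fy=4,interpolation=cv2.INTER_CUBIC))
E
```

```text
clock: 3.7
position: [0.5176, 0.2598, 0.078]
ee_rot: [0.213, 0.977, 0.001, 0.001]
ft_force: [-6.9, -3.3, 17.6]
grip_width: 0.001
grasp_force: 8.7
```

View pics/s2.png

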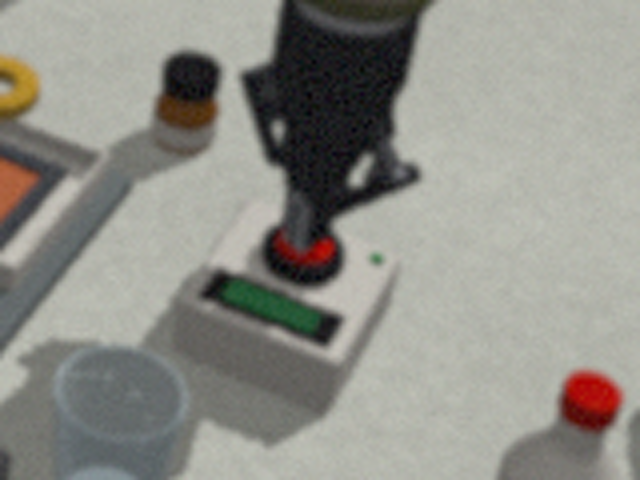

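```bash
python3 -m inch '[[[0,0,-0.003,0,0,0,1],[0,0,-0.003,0,0,0,1],[0,0,-0.003,0,0,0,1]]]'
```

```text
clock: 4.05
position: [0.5175, 0.2597, 0.0802]
ee_rot: [0.213, 0.977, 0.001, 0.001]
ft_force: [-3.1, -1.3, 8.4]
grip_width: -0.002
grasp_force: 3.9
```

```bash
python3 -m inch '[[[0,0,-0.003,0,0,0,1],[0,0,-0.004,0,0,0,1],[0,0,-0.004,0,0,0,1]]]'
```

```text
clock: 4.35
position: [0.5174, 0.2597, 0.0841]
ee_rot: [0.213, 0.977, 0.001, 0.001]
ft_force: [-2.1, -0.3, 5.6]
grip_width: 0.002
grasp_force: 2.8
```

The plunger sat sunk in its collar, and the force now follows the spring ramp, so the press was complete. Next I'll lift and stop above the ring for a close look.

```bash
python3 -m inch '[[[0,0,-0.02,0,0,0,1],[0,0,-0.06,0,0,0,0],[0,0,-0.10,0,0,0,-1],[-0.02,-0.03,-0.14,0,0,0,-1],[-0.04,-0.065,-0.17,0,0,0,-1],[-0.06,-0.1,-0.176,0,0,0,-1],[-0.08,-0.135,-0.176,0,0,0,-1],[-0.105,-0.174,-0.176,0,0,0,-1],[-0.105,-0.174,-0.176,0,0,0,-1],[-0.105,-0.174,-0.176,0,0,0,-1]]]'
python3 -m inch '[[[0,0,0,0,0,0,-1],[0,0,0,0,0,0,-1],[0,0,0,0,0,0,-1]]]'
python3 - <<'E'
from h import *
np.set_printoptions(precision=4,suppress=True)
o=sensors.get_obs();im=imaging.camera("wrist");cv2.imwrite("pics/w3.png",im)
c=proj("wrist",np.array([.540,.058,.11]));print(c,o["position"],o["joint_velocities"],o["joint_pos"])
r=blob(im,c,80,"brass");print(r,atz("wrist",r[0],.106))
p=blob(im,proj("wrist",np.array([.5165,.26,.06])),60,"red");print(p,atz("wrist",p[0],.0645))
T=imaging.camera("top");cv2.imwrite("pics/top3.png",T)
E
```

```text
clock: 5.35
position: [0.5403, 0.0562, 0.2592]
ee_rot: [0.214, 0.977, 0.0, 0.0]
ft_force: [-1.0, 1.3, -0.1]
grip_width: 0.998
grasp_force: 0.0
clock: 5.65
position: [0.54, 0.0578, 0.2583]
ee_rot: [0.212, 0.977, 0.0, -0.0]
ft_force: [0.5, 0.9, -0.4]
grip_width: 0.999
grasp_force: 0.0
[315.5924 231.0544] [0.54   0.0578 0.2583] [ 0.004   0.0013  0.0067 -0.0004 -0.001  -0.0016  0.0021] [-0.4627  0.1417  0.3019  1.6807 -0.0435  1.3259  0.99  ]
(array([318.8183, 231.2861]), array([ 286,  199,   67,   66, 2758], dtype=int32)) [0.5424 0.0599 0.106 ]
(array([525.0392,  94.1254]), array([ 505,   73,   41,   44, 1403], dtype=int32)) [0.5163 0.2632 0.0645]
```

View pics/w3.png

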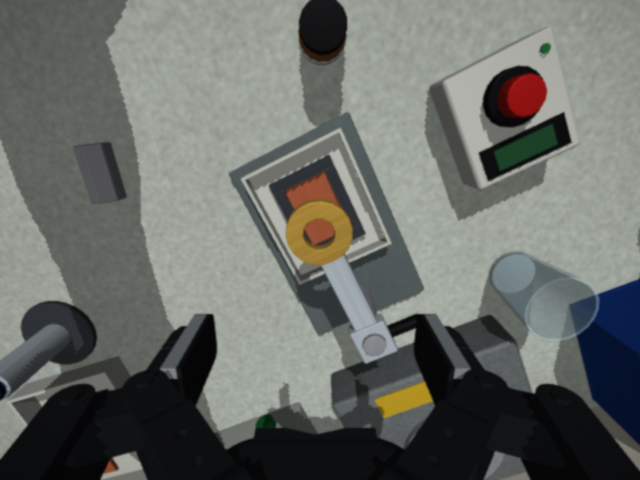

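The ring is at (319,231) with its arm running toward (370,340), and everything around it is clear. Moving over to the probe.

```bash
python3 -m inch '[[[-0.017,-0.033,0,0,0,0,-1],[-0.034,-0.066,0,0,0,0,-1],[-0.051,-0.099,0,0,0,0,-1],[-0.068,-0.132,0,0,0,0,-1],[-0.085,-0.165,0,0,0,0,-1],[-0.102,-0.198,0,0,0,0,-1],[-0.119,-0.231,0,0,0,0,-1],[-0.135,-0.264,0,0,0,0,-1],[-0.15,-0.297,0,0,0,0,-1],[-0.164,-0.323,0,0,0,0,-1]]]'
python3 -m inch '[[[0,0,0,0,0,0,-1],[0,0,0,0,0,0,-1],[0,0,0,0,0,0,-1],[0,0,0,0,0,0,-1]]]'
python3 - <<'E'
from h import *
from scipy.optimize import least_squares
np.set_printoptions(precision=4,suppress=True)
o=sensors.get_obs();im=imaging.camera("wrist");cv2.imwrite("pics/w4.png",im)
c=proj("wrist",np.array([.555,-.304,.156]));print(c,o["position"],o["joint_pos"])
b=blob(im,c,70,"blue");print(b,atz("wrist",b[0],.15),tri(ray("wrist",b[0]),ray("top",(419,245.8))))
cv2.imwrite("pics/w4c.png",im)
E
```

```text
clock: 6.75
position: [0.5543, -0.3074, 0.2582]
ee_rot: [0.214, 0.977, -0.0, -0.0]
ft_force: [-0.2, 0.7, 0.0]
grip_width: 1.001
grasp_force: 0.0
clock: 7.15
position: [0.5552, -0.3039, 0.2583]
ee_rot: [0.212, 0.977, 0.0, 0.0]
ft_force: [-0.4, 0.1, 0.9]
grip_width: 1.0
grasp_force: 0.0
[315.1051 250.304 ] [ 0.5552 -0.3039  0.2583] [ 0.0223  0.3708  0.5385  1.45   -0.1914  1.3732  1.7114]
(array([315.4467, 238.2969]), array([ 297,  217,   38,   54, 1061], dtype=int32)) [ 0.5489 -0.3009  0.15  ] (array([ 0.552 , -0.3022,  0.1393]), np.float64(0.0003149546194824054))
```

View pics/w4c.png

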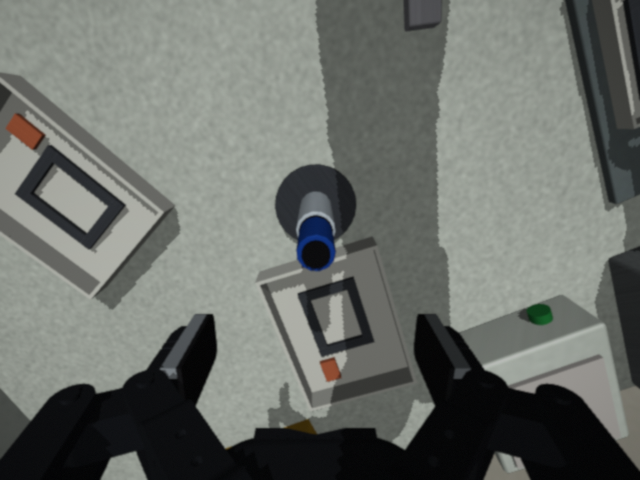

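The head's top centre is at about (316,253), within 2 mm of the estimate. Descending to grasp.

```bash
python3 -m inch '[[[-0.001,0.001,0.03,0,0,0,-1],[-0.001,0.001,0.06,0,0,0,-1],[-0.001,0.001,0.09,0,0,0,-1],[-0.001,0.001,0.115,0,0,0,-1],[-0.001,0.001,0.126,0,0,0,-1],[-0.001,0.001,0.126,0,0,0,-1],[-0.001,0.001,0.126,0,0,0,-1]]]' 40
python3 -m inch '[[[0,0,0,0,0,0,0],[0,0,0,0,0,0,0.2],[0,0,0,0,0,0,0.4],[0,0,0,0,0,0,1],[0,0,0,0,0,0,1],[0,0,0,0,0,0,1],[0,0,0,0,0,0,1],[0,0,0,0,0,0,1]]]' 50
python3 -m inch '[[[0,0,-0.005,0,0,0,1],[0,0,-0.015,0,0,0,1],[0,0,-0.03,0,0,0,1],[0,0,-0.03,0,0,0,1],[0,0,-0.03,0,0,0,1]]]'
python3 - <<'E'
from h import *
im=imaging.camera("wrist");cv2.imwrite("pics/w5.png",im)
print(sensors.get_obs()["position"])
s=imaging.camera("scene");s=cv2.resize(s[130:270,170:310],None,fx=3.4,fy=3.4,interpolation=cv2.INTER_CUBIC)
cv2.imwrite("pics/s5.png",np.hstack([s,cv2.resize(im[200:480,160:440],(s.shape[1],s.shape[0]))])[:, :800] if 0 else cv2.resize(np.hstack([s,cv2.resize(im[200:480,160:480],s.shape[1::-1])]),(800,400)))
E
```

```text
clock: 7.9
position: [0.5566, -0.305, 0.1335]
ee_rot: [0.213, 0.977, -0.0, 0.001]
ft_force: [0.7, -0.7, 0.3]
grip_width: 1.004
grasp_force: 0.0
clock: 8.7
position: [0.5562, -0.3049, 0.1328]
ee_rot: [0.213, 0.977, 0.0, 0.0]
ft_force: [-0.3, 1.0, 7.2]
grip_width: 0.313
grasp_force: 49.0
clock: 9.2
position: [0.5563, -0.305, 0.1629]
ee_rot: [0.213, 0.977, -0.0, 0.001]
ft_force: [-0.3, -0.1, -1.7]
grip_width: 0.312
grasp_force: 49.2
[ 0.55601178 -0.30481051  0.16228563]
```

View pics/s5.png

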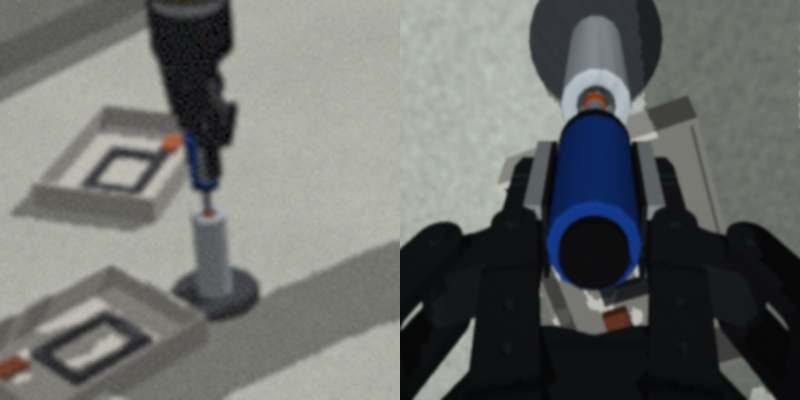

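The probe is held and the orange band is emerging from the sleeve. Lifting clear, then carrying it over to the ring.

```bash
python3 -m inch '[[[0,0,-0.02,0,0,0,1],[0,0,-0.045,0,0,0,1],[0,0,-0.075,0,0,0,1],[0,0,-0.1,0,0,0,1],[0,0,-0.115,0,0,0,1],[0,0,-0.115,0,0,0,1],[0,0,-0.115,0,0,0,1]]]'
python3 -m inch '[[[0.01,0.02,0,0,0,0,1],[0.028,0.055,0,0,0,0,1],[0.047,0.092,0,0,0,0,1],[0.066,0.13,0,0,0,0,1],[0.085,0.168,0,0,0,0,1],[0.104,0.206,0,0,0,0,1],[0.123,0.244,0,0,0,0,1],[0.142,0.28,0,0,0,0,1],[0.156,0.308,0,0,0,0,1],[0.165,0.325,0,0,0,0,1]]]'
python3 -m inch '[[[0,0,0,0,0,0,1],[0,0,0,0,0,0,1],[0,0,0,0,0,0,1],[0,0,0,0,0,0,1]]]'
python3 - <<'E'
from h import *
np.set_printoptions(precision=4,suppress=True)
o=sensors.get_obs();print(o["position"],Ro.from_quat(o["ee_rot"]).as_matrix()[:,2])
P=[imaging.camera(c) for c in("wrist","top","scene")]
for n,i in zip("wts",P): cv2.imwrite(f"pics/{n}6.png",i)
tip=o["position"]-[0,0,.1228]
for c in("wrist","top","scene"): print(c,proj(c,np.array([.541,.059,.11])),proj(c,tip),proj(c,tip+[0,0,.06]))
w=P[0][150:450,170:470]; a=P[2][180:280,310:410]; b=P[1][200:300,230:330]
z=[cv2.resize(q,(400,400),interpolation=cv2.INTER_CUBIC) for q in(w,a)]
cv2.imwrite("pics/c6.png",np.hstack(z))
E
```

```text
clock: 10.0
position: [0.5558, -0.3047, 0.2759]
ee_rot: [0.213, 0.977, 0.0, -0.001]
ft_force: [0.7, 0.6, -1.1]
grip_width: 0.317
grasp_force: 49.3
clock: 11.0
position: [0.5403, 0.0626, 0.2753]
ee_rot: [0.211, 0.977, -0.0, -0.001]
ft_force: [0.6, 0.4, -1.5]
grip_width: 0.315
grasp_force: 49.4
clock: 11.4
position: [0.5414, 0.0581, 0.2769]
ee_rot: [0.214, 0.977, -0.0, -0.0]
ft_force: [-0.2, -0.4, -1.6]
grip_width: 0.312
grasp_force: 49.4
[0.5414 0.0581 0.2769] [-0.0005 -0.0003 -1.    ]
wrist [315.2686 224.3652] [314.4034 241.3088] [314.2169 273.6599]
top [277.353  249.6223] [276.7016 246.2014] [275.227  241.4372]
scene [358.0553 244.1252] [358.7625 229.4487] [360.3582 208.4984]
```

View pics/c6.png

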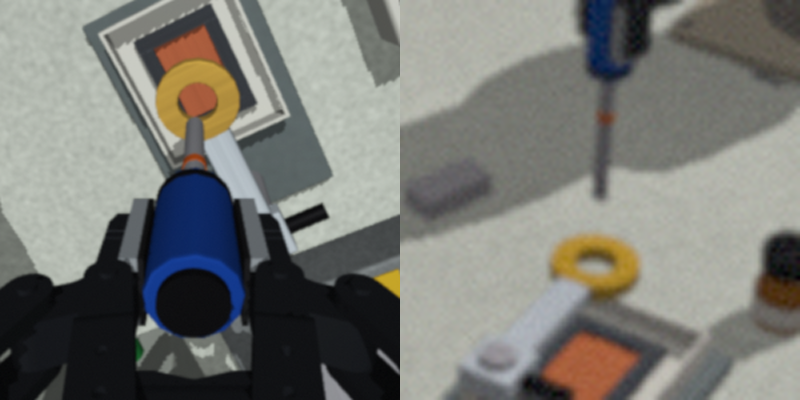

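The tip is just above and behind the bore: about (316,240) against ring centre (318,225) in the wrist view, and (360,229) against (359,245) in the scene view. I'll fit these numerically.

```bash
cat > ring.py <<'E'
from h import *
from scipy.optimize import least_squares
from unittest import mock
np.set_printoptions(precision=4,suppress=True)
a=np.linspace(0,2*np.pi,60)
def hull(cam,x,y):
    p=[proj(cam,np.array([x+.028*np.cos(t),y+.028*np.sin(t),z])) for z in(.098,.11) for t in a]
    m=cv2.moments(cv2.convexHull(np.float32(p))); return np.array([m["m10"],m["m01"]])/m["m00"]
def ringfit(im,cam,g=(.541,.059),R=60):
    h=cv2.cvtColor(im,cv2.COLOR_BGR2HSV).astype(int);c=hull(cam,*g)
    k=np.zeros(im.shape[:2],np.uint8);cv2.circle(k,tuple(int(v) for v in c),R,1,-1)
    m=((h[...,0]>14)&(h[...,0]<30)&(h[...,1]>110)&(h[...,2]>60)&(k>0)).astype(np.uint8)
    cs=max(cv2.findContours(m,0,cv2.CHAIN_APPROX_NONE)[0],key=cv2.contourArea);H=cv2.convexHull(cs)
    mm=cv2.moments(H);q=np.array([mm["m10"],mm["m01"]])/mm["m00"]
    s=least_squares(lambda v:hull(cam,*v)-q,g).x
    return q,s
E
python3 - <<'E'
from ring import *
import h
print("top",ringfit(cv2.imread("pics/top0.png"),"top",R=18)); print("scene",ringfit(cv2.imread("pics/scene0.png"),"scene",R=18))
w6=cv2.imread("pics/w6.png");print("w6",ringfit(w6,"wrist"))
o=sensors.get_obs()
with mock.patch.object(h.sensors,"get_obs",lambda:{"position":np.array([.54,.0578,.2583]),"ee_rot":np.array([.212,.977,0,0])}):
    print("w3",ringfit(cv2.imread("pics/w3.png"),"wrist"))
# stem profiles: columns where it differs; orange band centroids
for n,cam in(("w6","wrist"),("s6","scene"),("t6","top")):
    im=cv2.imread(f"pics/{n}.png");tip=o["position"]-[0,0,.1228]
    c=proj(cam,tip+[0,0,.06]).astype(int);hh=cv2.cvtColor(im,cv2.COLOR_BGR2HSV).astype(int)
    y0,x0=c[1]-16,c[0]-14;s=hh[y0:y0+32,x0:x0+28];m=(s[...,0]<14)&(s[...,1]>110)&(s[...,2]>60)
    ys,xs=np.nonzero(m);print(n,"band px",xs.mean()+x0,ys.mean()+y0,len(xs),ys.min()+y0,ys.max()+y0,"pred",proj(cam,tip+[0,0,.06]))
g=cv2.cvtColor(w6,cv2.COLOR_BGR2GRAY)
for r in range(234,266,4): print(r,g[r,302:330])
g=cv2.cvtColor(cv2.imread("pics/s6.png"),cv2.COLOR_BGR2GRAY)
for r in range(214,234,2): print(r,g[r,352:368])
E
```

```text
Traceback (most recent call last):
  File "ring.py", line 15, in ringfit
    s=least_squares(lambda v:hull(cam,*v)-q,g).x
      ~~~~~~~~~~~~~^^^^^^^^^^^^^^^^^^^^^^^^^^^
  File "ring.py", line 15, in <lambda>
    s=least_squares(lambda v:hull(cam,*v)-q,g).x
                             ~~~~^^^^^^^^
  File "ring.py", line 7, in hull
    p=[proj(cam,np.array([x+.028*np.cos(t),y+.028*np.sin(t),z])) for z in(.098,.11) for t in a]
       ~~~~^^^^^^^^^^^^^^^^^^^^^^^^^^^^^^^^^^^^^^^^^^^^^^^^^^^^^
  File "h.py", line 13, in proj
    c=imaging.calibration(cam);K=np.array(c["mtx"])
ValueError: time passes only in moves, steps and waits
```

```bash
cat > ring.py <<'E'
from h import *
import h
from scipy.optimize import least_squares
np.set_printoptions(precision=4,suppress=True,linewidth=150)
CAL={c:imaging.calibration(c) for c in("wrist","top","scene")}
class _C: calibration=staticmethod(lambda n:CAL[n])
class _S: get_obs=staticmethod(lambda:POSE)
real_i,real_s=imaging,sensors
POSE=sensors.get_obs()
def setpose(p):
    global POSE; POSE=p
h.imaging=_C;h.sensors=_S
a=np.linspace(0,2*np.pi,60)
def hull(cam,x,y):
    p=[proj(cam,np.array([x+.028*np.cos(t),y+.028*np.sin(t),z])) for z in(.098,.11) for t in a]
    m=cv2.moments(cv2.convexHull(np.float32(p))); return np.array([m["m10"],m["m01"]])/m["m00"]
def ringfit(im,cam,g=(.541,.059),R=60):
    hh=cv2.cvtColor(im,cv2.COLOR_BGR2HSV).astype(int);c=hull(cam,*g)
    k=np.zeros(im.shape[:2],np.uint8);cv2.circle(k,tuple(int(v) for v in c),R,1,-1)
    m=((hh[...,0]>14)&(hh[...,0]<30)&(hh[...,1]>110)&(hh[...,2]>60)&(k>0)).astype(np.uint8)
    cs=max(cv2.findContours(m,0,cv2.CHAIN_APPROX_NONE)[0],key=cv2.contourArea);H=cv2.convexHull(cs)
    mm=cv2.moments(H);q=np.array([mm["m10"],mm["m01"]])/mm["m00"]
    return q,least_squares(lambda v:hull(cam,*v)-q,g,diff_step=.01).x
E
cat > m.py <<'E'
from ring import *
print("top",ringfit(cv2.imread("pics/top0.png"),"top",R=18)); print("scene",ringfit(cv2.imread("pics/scene0.png"),"scene",R=18))
w6=cv2.imread("pics/w6.png");print("w6",ringfit(w6,"wrist"))
o=POSE
setpose({"position":np.array([.54,.0578,.2583]),"ee_rot":np.array([.212,.977,0,0])})
print("w3",ringfit(cv2.imread("pics/w3.png"),"wrist"))
setpose(o)
for n,cam in(("w6","wrist"),("s6","scene"),("t6","top")):
    im=cv2.imread(f"pics/{n}.png");tip=o["position"]-[0,0,.1228]
    c=proj(cam,tip+[0,0,.06]).astype(int);hh=cv2.cvtColor(im,cv2.COLOR_BGR2HSV).astype(int)
    y0,x0=c[1]-16,c[0]-14;s=hh[y0:y0+32,x0:x0+28];m=(s[...,0]<14)&(s[...,1]>110)&(s[...,2]>60)
    ys,xs=np.nonzero(m)
    if len(xs): print(n,"band px",xs.mean()+x0,ys.mean()+y0,len(xs),ys.min()+y0,ys.max()+y0,"pred",proj(cam,tip+[0,0,.06]))
g=cv2.cvtColor(w6,cv2.COLOR_BGR2GRAY)
for r in range(234,266,4): print(r,g[r,302:330])
g=cv2.cvtColor(cv2.imread("pics/s6.png"),cv2.COLOR_BGR2GRAY)
for r in range(214,234,2): print(r,g[r,352:368])
E
python3 m.py
```

```text
top (array([278.1087, 249.3411]), array([0.5429, 0.0574]))
scene (array([358.6702, 245.8734]), array([0.5388, 0.0599]))
w6 (array([317.8659, 223.7404]), array([0.5431, 0.0605]))
w3 (array([318.8298, 231.3946]), array([0.5432, 0.0597]))
w6 band px 315.3298969072165 269.2886597938144 97 265 276 pred [315.1616 273.5949]
s6 band px 361.2 209.4 5 209 210 pred [360.5646 208.4846]
234 [151 149 139 117  96  85  78  80  94 107 110 112 113 112 111 111 110 110 106 100  92  79  68  64  66  70  76  85]
238 [145 144 144 143 143 140 133 122 108  99  95  98 100 100 101  96  92  90  91  92  94  96  99 106 118 131 142 148]
242 [143 143 144 143 144 143 137 118  92  86  91  96  98 101 101 100  98  94  89  95 123 144 147 147 147 146 147 147]
246 [141 141 141 142 143 141 130 104  85  86  91  96 100 101 102 100  97  94  89  87 104 130 144 146 144 143 141 139]
250 [146 145 146 145 144 139 121  95  83  87  93  98 101 102 102 101  98  94  89  87  95 119 135 138 139 138 138 137]
254 [200 195 179 154 134 126 109  88  84  89  95  99 101 103 102 100  98  95  91  85  92 120 143 156 164 168 172 179]
258 [130 129 12
[... 220 characters left out ...]

214 [120 119 121 121 117 116 107  89  77  77  91 109 118 118 117 116]
216 [117 119 117 116 121 120 105  85  77  76  92 111 115 123 119 120]
218 [126 118 120 118 121 115 105  85  76  80  98 114 114 118 119 122]
220 [120 119 116 120 119 115  98  78  76  79  94 118 120 120 120 119]
222 [116 120 115 117 119 113  95  81  77  97 136 156 161 160 158 144]
224 [117 119 128 142 154 149 113  77  76 108 151 173 175 180 176 180]
226 [155 164 171 178 174 165 122  83  77 110 156 175 176 175 178 179]
228 [181 179 175 180 175 157 117  87  86 118 158 178 178 179 177 180]
230 [183 176 180 176 177 176 165 148 145 156 168 180 178 174 174 175]
232 [181 178 177 178 176 177 177 177 177 177 178 175 177 177 177 175]
```

```bash
python3 -m inch '[[[0,0.001,0.01,0,0,0,1],[-0.0003,0.0022,0.022,0,0,0,1],[-0.0003,0.0022,0.03,0,0,0,1],[-0.0003,0.0022,0.03,0,0,0,1],[-0.0003,0.0022,0.03,0,0,0,1],[-0.0003,0.0022,0.03,0,0,0,1]]]'
cat > n.py <<'E'
import sys
from ring import *
n=sys.argv[1];o=POSE;print(o["position"],o["clock"],Ro.from_quat(o["ee_rot"]).as_matrix()[:,2])
P={c:real_i.camera(c) for c in("wrist","scene")}
for c in P: cv2.imwrite(f"pics/{c}{n}.png",P[c])
print("ring",ringfit(P["wrist"],"wrist"))
tip=o["position"]-[0,0,.1228]
for c in P: print(c,"tip",proj(c,tip),"band",proj(c,tip+[0,0,.06]),"ring@.5425,.060",proj(c,np.array([.5425,.060,.11])))
z=[cv2.resize(q,(400,400),interpolation=cv2.INTER_CUBIC) for q in(P["wrist"][170:370,215:415],P["scene"][200:270,325:395])]
cv2.imwrite(f"pics/c{n}.png",np.hstack(z))
E
python3 n.py 7
```

```text
clock: 12.15
position: [0.5428, 0.0612, 0.2477]
ee_rot: [0.213, 0.977, 0.0, 0.0]
ft_force: [-0.8, 0.3, -2.0]
grip_width: 0.314
grasp_force: 49.4
[0.5428 0.0612 0.2477] 12.15 [ 0.0006  0.0002 -1.    ]
ring (array([313.657 , 233.5576]), array([0.543 , 0.0598]))
wrist tip [315.0814 241.1415] band [315.1206 273.5475] ring@.5425,.060 [313.5605 235.3891]
scene tip [358.8149 239.9461] band [360.3917 219.5854] ring@.5425,.060 [358.0978 244.5684]
```

View pics/c7.png

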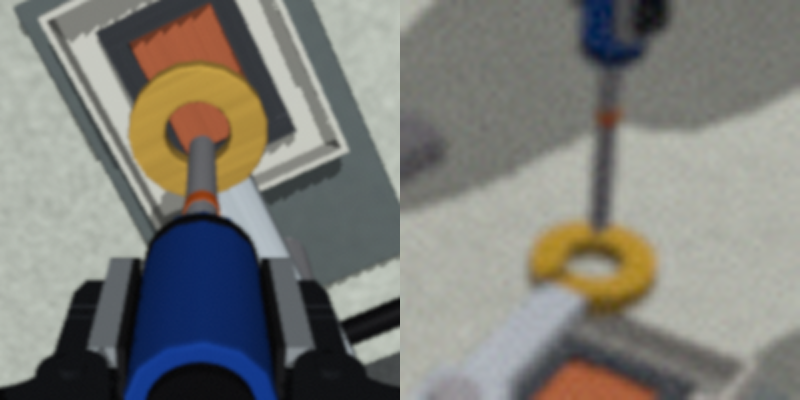

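The stem is about 1.3 mm too far along +y and well inside the clearance. I'll correct that and lower.

```bash
python3 -m inch '[[[-0.0006,-0.0012,0,0,0,0,1],[-0.0006,-0.0012,0.006,0,0,0,1],[-0.0006,-0.0012,0.016,0,0,0,1],[-0.0006,-0.0012,0.028,0,0,0,1],[-0.0006,-0.0012,0.04,0,0,0,1],[-0.0006,-0.0012,0.052,0,0,0,1],[-0.0006,-0.0012,0.06,0,0,0,1],[-0.0006,-0.0012,0.066,0,0,0,1],[-0.0006,-0.0012,0.068,0,0,0,1],[-0.0006,-0.0012,0.068,0,0,0,1]]]'
python3 -m inch '[[[0,0,0,0,0,0,1],[0,0,0,0,0,0,1],[0,0,0,0,0,0,1]]]'
python3 n.py 8
```

```text
clock: 13.25
position: [0.5427, 0.0599, 0.1792]
ee_rot: [0.213, 0.977, 0.0, -0.0]
ft_force: [-0.9, 0.9, -0.5]
grip_width: 0.314
grasp_force: 49.4
clock: 13.55
position: [0.5429, 0.0599, 0.1796]
ee_rot: [0.213, 0.977, 0.0, 0.0]
ft_force: [0.4, 0.3, -1.9]
grip_width: 0.311
grasp_force: 49.4
[0.5429 0.0599 0.1796] 13.55 [ 0.0006  0.0002 -1.    ]
ring (array([315.1267, 263.2285]), array([0.5419, 0.0603]))
wrist tip [315.0676 241.137 ] band [315.1116 273.5447] ring@.5425,.060 [315.028  268.4146]
scene tip [356.6937 261.4378] band [358.1545 242.4005] ring@.5425,.060 [358.0978 244.5684]
```

View pics/c8.png

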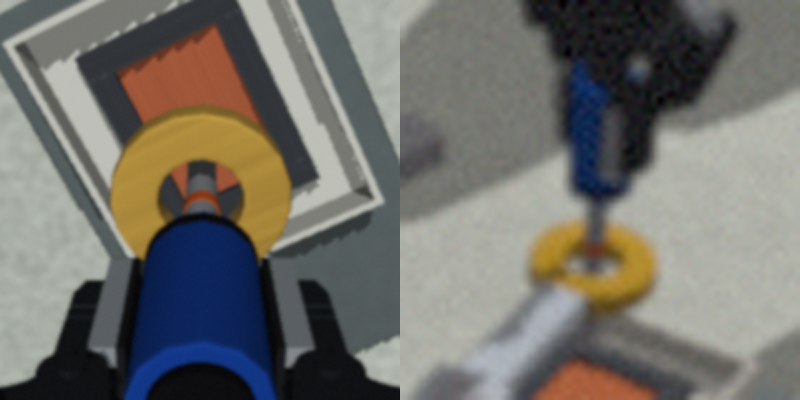

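In the wrist view the stem (x≈201 in the crop) is centred in the bore (158–244), and the band is a little above the ring face. Next I'll check the fore-aft and height offsets from the band and tip edges.

```bash
python3 - <<'E'
from ring import *
for n,pos in(("w6",[.5414,.0581,.2769]),("wrist7",[.5428,.0612,.2477]),("wrist8",[.5429,.0599,.1796])):
    R0=Ro.from_quat([.2130,.9770,0,0]).as_matrix(); setpose({"position":np.array(pos),"ee_rot":[.2130,.9770,0,0]})
    tip=np.array(pos)-[0,0,.1228];ex=R0[:,0]*.005
    print(n,"pred rows tip-edge,band lo,hi,head bottom front", [round(proj("wrist",tip+ex*k+[0,0,z])[1],1) for k,z in((1,0),(1,.057),(1,.063),(2.8,.09))])
    im=cv2.imread(f"pics/{n}.png").astype(int)
    c=im[225:300,314:317].mean(1); d=c[:,2]-c[:,0]
    print("gray",[int(v) for v in c.mean(1)[:40]]); print("r-b",[int(v) for v in d])
im=cv2.imread("pics/scene8.png").astype(int)
print((im[232:256,350:367,2]-im[232:256,350:367,0]))
E
```

```text
w6 pred rows tip-edge,band lo,hi,head bottom front [np.float64(234.9), np.float64(263.8), np.float64(267.7), np.float64(272.2)]
gray [106, 107, 107, 107, 107, 107, 107, 107, 107, 107, 107, 104, 100, 99, 100, 100, 101, 100, 101, 101, 101, 101, 101, 102, 102, 102, 102, 102, 103, 103, 103, 102, 103, 103, 104, 103, 103, 104, 103, 99]
r-b [107, 107, 107, 107, 107, 108, 108, 108, 108, 108, 107, 97, 63, 18, -2, -4, -3, -4, -4, -3, -4, -4, -4, -5, -3, -4, -3, -4, -4, -4, -5, -4, -4, -4, -4, -4, -4, -4, 0, 21, 68, 111, 125, 123, 93, 39, 4, -4, -4, -6, -16, -27, -15, -3, -14, -45, -75, -84, -86, -86, -86, -86, -86, -86, -86, -87, -86, -87, -86, -87, -86, -86, -86, -86, -86]
wrist7 pred rows tip-edge,band lo,hi,head bottom front [np.float64(234.9), np.float64(263.8), np.float64(267.7), np.float64(272.2)]
gray [105, 104, 103, 103, 103, 102, 102, 103, 103, 104, 104, 104, 104, 102, 99, 99, 100, 100, 100, 100, 100, 100, 100, 100, 100, 101, 101, 101, 101, 101, 102, 102, 102, 102, 102, 103, 103, 103, 102, 97]
r-b [106, 105, 104, 104, 104, 104, 104, 104, 104, 105, 104, 99, 71, 24, 0, -4, -4, -3, -3, -
[... 1924 characters left out ...]
 99  70  40  19  11   9  -2   1   6  10  33  65 107 130 130]
 [ 96  92  85  76  56  42  30  27  22  20  20  28  49  86 118 131 130]
 [ 62  65  78  94  97  94  87  81  80  70  68  67  86 115 133 130 129]
 [ 22  34  53  70  95 113 126 118 113 114 112 115 116 126 131 123 126]
 [  1   5  12  26  46  76  98 113 131 118 131 121 125 129 116 121 117]
 [-10  -7 -11  -3   7  25  45  68  99 107 116 111 113 108  97  93  83]
 [-11 -12 -15 -13  -7  -4   3  30  59  83  87  77  85  77  73  65  38]
 [-14 -11 -13 -15 -14 -12  -7  14  44  58  72  70  65  54  42  29  17]
 [-12 -13  -9 -15 -13  -9 -11  10  33  47  50  46  42  35  22  16   9]
 [-11 -11 -10 -12  -9 -11   2   6  16  25  25  22  19  18  11  10   8]]
```

```bash
python3 -m inch '[[[0.0003,0,0.003,0,0,0,1],[0.0003,0,0.0055,0,0,0,1],[0.0003,0,0.0064,0,0,0,1],[0.0003,0,0.0064,0,0,0,1],[0.0003,0,0.0064,0,0,0,1],[0.0003,0,0.0064,0,0,0,1],[0.0003,0,0.0064,0,0,0,1]]]'
sed -i 's/P\["scene"\]\[200:270,325:395\]/P["scene"][220:270,335:385]/' n.py; python3 n.py 9
```

```text
clock: 14.35
position: [0.5425, 0.06, 0.173]
ee_rot: [0.213, 0.977, 0.0, 0.0]
ft_force: [-0.8, -1.3, -1.5]
grip_width: 0.313
grasp_force: 49.4
[0.5425 0.06   0.173 ] 14.35 [ 0.0002  0.0001 -1.    ]
ring (array([315.2555, 266.0286]), array([0.5407, 0.0608]))
wrist tip [315.1235 241.1937] band [315.1483 273.5806] ring@.5425,.060 [315.2418 273.4995]
scene tip [356.6426 263.4117] band [358.0969 244.4985] ring@.5425,.060 [358.0978 244.5684]
```

View pics/c9.png

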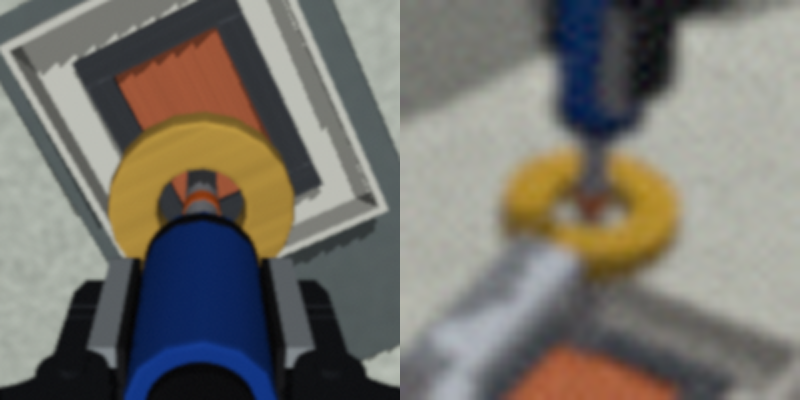

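The stem is centred in the bore in both views. In the scene crop the band at row ≈203 is level with the bore's top-face centre at ≈202, and nothing is touching. Handing in.

```bash
python3 -c "
from workcell import order
print(order.hand_in())"
```

```text
the job is handed in; nothing more can be done
None
```

I pressed the plunger fully and it sprang back. The probe is now held still, upright and centred in the guide ring, with its band level with the top face to within about a millimetre or two, and the job is handed in at about 14.5 s. The plunger press peaked at about 87 N vertically (about 97 N in all) at the wrist, through the fingertips, well above the 9 N needed but under the 120 N limit.

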